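# Shake two stuck slugs out of the largest hole saw

### The job

Two steel slugs are stuck inside the largest of the three hole saws that stand mouth-down on the welding bench. Lift it by its shank, carry it gently over the sheet-metal scrap tray and shake it in the air, without knocking it on the tray, until it stops getting lighter and both slugs have dropped into the tray. Then stand it back mouth-down on the spot where it stood.

Things in the scene. Friction and masses are not known exactly. Their poses are not given: they have to be found in the camera images.
- saw_shank (a point): Largest hole saw: dark steel cup 64 mm across, 60 mm tall, two side windows, standing mouth-down; on its back an arbor nut (27 mm wide, 14 mm tall) and an upright bright round shank, 12 mm across, 46 mm tall. Point: shank centre, 97 mm above the mouth, 23 mm above the nut; z up the shank. 0.42 kg empty. The two other saws are smaller (44 and 30 mm across).
- slug_a_center (a point): Lower stuck slug: oily steel disc 54 mm across, 10 mm thick, 0.18 kg (5 percent either way). Point: its centre, z along its axis; at first inside the saw, 22 mm above the mouth, on sprung burrs that bear about 1.3 times its weight. It stays in when carried smoothly and drops when the saw is jerked: brisk to-and-fro strokes of 35 mm, 0.1 s each (10 m/s2 peak or more), up and down or sideways.
- slug_b_center (a point): Upper stuck slug, like the lower one; its centre is at first 44 mm above the saw's mouth. Its burrs hold a little harder (about 1.4 times its weight), so it may drop later.
- tray: The scrap tray: an open folded-sheet tray fixed to the bench, 220 mm (its x) by 180 mm (its y) outside, walls 40 mm tall and 3 mm thick, floor 3 mm. Origin under its centre at bench level, z up.

How it is judged (in metres and radians):
On the way, in this order (a step that is already met when the one before it is completed fails the run):
1. the saw is held over the tray, clear of it, with both slugs still inside (x of saw_shank in the frame of tray between -0.08 and 0.08 m and y of saw_shank in the frame of tray between -0.06 and 0.06 m and height (world z) of saw_shank above 0.14 m and distance between each of slug_a_center, slug_b_center and saw_shank below 0.09 m), for 0.2 s.
2. both slugs lie in the tray while the saw is still held up in the air (height (world z) of saw_shank above 0.14 m and distance between each of slug_a_center, slug_b_center and saw_shank above 0.1 m and height (world z) of each of slug_a_center, slug_b_center below 0.045 m and x of slug_a_center in the frame of tray between -0.11 and 0.11 m and y of slug_a_center in the frame of tray between -0.09 and 0.09 m and x of slug_b_center in the frame of tray between -0.11 and 0.11 m and y of slug_b_center in the frame of tray between -0.09 and 0.09 m), for 0.2 s.
At the end, for the whole second after the job is handed in: Both slugs lie in the tray (centres inside its walls and less than 45 mm above the bench) and the largest hole saw stands mouth-down on the bench, upright within 10 degrees and within 30 mm of where it stood at the start (x of slug_a_center in the frame of tray between -0.11 and 0.11 m and y of slug_a_center in the frame of tray between -0.09 and 0.09 m and x of slug_b_center in the frame of tray between -0.11 and 0.11 m and y of slug_b_center in the frame of tray between -0.09 and 0.09 m and height (world z) of each of slug_a_center, slug_b_center below 0.045 m and distance of saw_shank from where it was at the start of the episode below 0.03 m and angle between saw_shank's own z axis and vertical below 0.17 rad); the robot touches nothing.
It fails at once if the saw is knocked against the tray (more than 3 N) (contact force between saw and tray above 3 N).
It also fails if it takes over 56 s, if anything falls off the work surface, if the arm or the gripper's body presses on something with over 40 N, if the wrist force passes 120 N, or if a joint passes its speed limit or range.

### The arm

A 6-joint arm with a two-finger parallel gripper is mounted at the origin on the work surface. World frame = base frame: x ahead of the robot, y to its left, z up, the work surface at z = 0. Lengths are in mm, angles in rad, forces in N, time in s.
With the tool pointing down it reaches from about 350 to 975 mm from the base axis. Payload 7.1 kg.
Tool frame: the origin (TCP) lies at the centre of the arm's flange, where the gripper is bolted on; the fingertips stand 182 mm ahead of it and the grasp point (between the pads) lies 163 mm ahead of it; x points along the fingers, y is the direction in which the jaws open and shut, and the axes are right-handed (so a half turn about x gives the same grasp; the last joint's range is limited). The gripper opens to 88 mm and grips with 3 to 60 N. Pads are 20 mm wide; open, the fingers measure 115 mm over their backs; the gripper's body (75 mm by 178 mm) begins 61 mm behind the grasp point.
Start: joints at [1.271, 0.423, 1.63, -0, 1.089, -0.019], TCP at [173.171, 600.515, 404.675] pointing down, gripper open.
Joint ranges: [-3, 3], [-0.9, 2.11], [0.09, 2.58], [-1.31, 4.45], [0.11, 2.69], [-2.54, 2.54]. Speed limits (rad/s): [2.39, 2.39, 3.01, 3.14, 3.14, 3.14].

### API

Orientations are given as a rotation vector (axis times angle).
In Python, from workcell import readout, viewer, workorder, models gives the robot as it stands. The module is installed in compiled form; this text tells all that it offers.
- The arm moves only by the tool apply_moves, never from a script. Its argument "commands" is a list that holds one entry, the list of rows, each a list of 4 numbers: the shift along the world's x, y, z in m, then the turn about the world's z in rad. A call has 1 to 8 rows; each row is the pose to reach, as a shift and turn from the pose commanded when the call began; what a row does not reach only later rows make up. A row lasts 1/8 s, in which the tool goes at most 62.5 mm and 10.7 degrees, less where a joint would pass 70% of its speed; a pose out of reach is approached as far as the arm can. A call with a gripper value outside its range is refused whole. "gripper" is the finger opening in m, from 0 to 0.0878, set as the call begins (left out, the last holds). The fingers move at their own pace and stop on an object; the grip force is fixed at half the most. Time passes only in rows, so rows that repeat a pose let the fingers close. It gives the time, the measured TCP pose, the force and the opening at its end, in the units of the state.
- readout.get_obs(): the state, without advancing time (a new reading comes with each control period).
- viewer.get_image(name): name is "side" or "top"; returns a dict with "color" (480x640x3 uint8, red, green, blue), "vertical_fov" (degrees; the focal length in pixels is half the picture's height over the tangent of half this angle, whatever the lens; pixels are square), "cx", "cy" (the principal point, pixels), "rvec" (rotation vector, rad) and "tvec" (3), from world to camera coordinates, as OpenCV has them. Camera axes: x right, y down, z forward; pixel columns grow to the right and rows downward; lengths in mm; the calibration is good to about 2 mm. A picture is of the moment at which its call begins. There is no depth.
- workorder.close_job(): hands the job in, once; it reports no verdict.
Trained networks look in the newest picture that a camera, given by its name, has taken for a name from the list of things; names that differ only in an ending like _2 or _b are one class to them, and where a whole thing is asked for, a point or a joint stands for the part that bears it (a point fixed in the world has none). Each returns a list of dicts, best first, with "conf" (0 to 1); they miss things now and then, are a little off and sometimes report something else, mostly with a low value. They report only what shows in the picture. A call takes as long as a camera call.
- models.search_frame(camera, label): "position" ([x, y, z] in mm, in world coordinates, good to about 4 mm: the middle of the surface that is visible of it).
- models.place_of(camera, label): "position" ([x, y, z] in mm, in world coordinates, good to about 4 mm: a listed point, or the origin of a listed thing).
The state is a dict: "t": time; "qpos": joint angles; "qvel": joint speeds; "joint_torque": joint torques, N m; "ee_pos": TCP position; "orientation": TCP orientation; "ft_force": force on the tool from outside, world axes, zero at the start; "moment": the same for the moment, N m; "width": finger opening in mm.
Only numpy, scipy, OpenCV 4.12 (cv2) and the standard library are available. Lean on these libraries where they do the work, as an engineer would, in place of code of your own. Each camera call takes 0.05 s, during which the arm holds its last target.

## Working session

There is one attempt and no reset: what is moved stays moved. The work goes in short steps, Python scripts to look and compute and a tool call to move; the robot and the scene stay as the last step left them, time stands still between calls to the robot, and variables do not carry over. Pictures are saved under pics/ and viewed, and the job is handed in when it is done.

Besides the shell and the picture viewer there is one more tool, called after ">>>" by a JSON object that holds its "op" and its "data". apply_moves: Moves the arm, as the interface text tells. Its arguments: {"type":"object","properties":{"commands":{"type":"array","items":{"type":"array","items":{"type":"array","items":{"type":"number"}}}},"gripper":{"type":"number"}},"required":["commands"]}

```bash
mkdir -p pics; python3 - <<'E'
from workcell import readout, viewer, models
import cv2
o=readout.get_obs();print({k:(v if not hasattr(v,'round') else v) for k,v in o.items()})
for c in("side","top"):
    im=viewer.get_image(c);cv2.imwrite(f"pics/{c}0.png",im["color"][:,:,::-1]);print(c,im["vertical_fov"],im["cx"],im["cy"],im["rvec"],im["tvec"])
    for l in("saw_shank","tray"):
        print(c,l,models.place_of(c,l)[:4],models.search_frame(c,l)[:4])
E
```

```text
{'t': 0.0, 'qpos': array([ 1.27096704e+00,  4.23830536e-01,  1.63069907e+00,  2.09516251e-06,
        1.08859598e+00, -1.90004127e-02]), 'qvel': array([-0.00042028, -0.00052353, -0.00132199, -0.00060526,  0.0008682 ,
       -0.00068684]), 'joint_torque': array([-2.25233656e-03, -5.44630373e+01, -2.73664963e+01,  6.42812415e-02,
        2.26934039e-02, -1.04188605e-04]), 'ee_pos': array([173.11151958, 600.25206402, 403.90435645]), 'orientation': array([ 0.21924795,  1.55977802, -0.22163138]), 'ft_force': array([-0.10731079,  0.72622781,  0.06946769]), 'moment': array([ 0.00386307,  0.03107564, -0.03713148]), 'width': 87.69881996171942}
side 46.95267406339759 322.4130637480285 236.44178314121268 [ 2.37514915 -0.3617399   0.12907808] [-519.15047043  184.1190219   682.00572038]
side saw_shank [{'position': [479.3, 95.7, 97.7], 'conf': 0.91}] [{'position': [481.1, 78.2, 58.1], 'conf': 0.84}]
side tray [{'position': [555.0, -192.9, 0.6], 'conf': 0.77}] [{'position': [559.3, -192.5, 2.7], 'conf': 0.62}]
top 57.00173438561118 321.4705501291481 242.50066480191705 [ 2.15556395 -2.20200842  0.08904548] [ 10.87530028 567.92106342 787.74468285]
top saw_shank [{'position': [549.1, -188.2, -1.4], 'conf': 0.69}, {'position': [480.1, 93.6, 97.3], 'conf': 0.59}] [{'position': [480.6, 90.3, 57.8], 'conf': 0.63}]
top tray [{'position': [549.5, -192.2, 3.1], 'conf': 0.59}] []
```

View pics/side0.png

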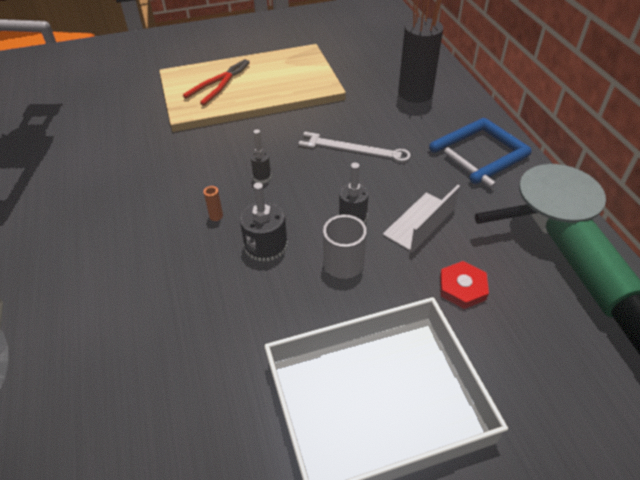

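View pics/top0.png

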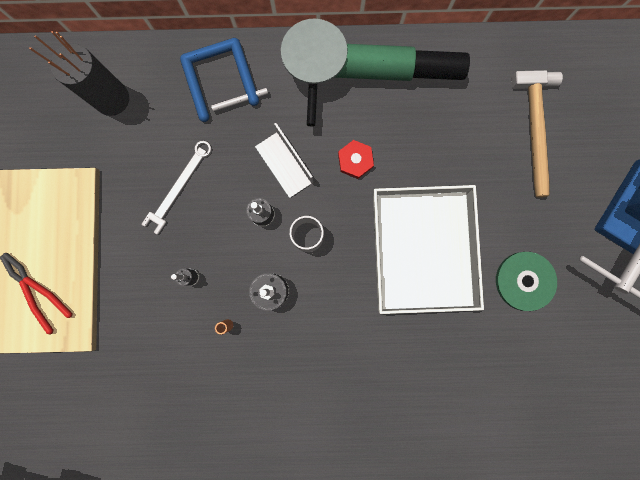

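```bash
cat > h.py <<'E'
from workcell import readout, viewer, models
import cv2, numpy as np
from scipy.spatial.transform import Rotation as R
def cam(n):
    im=viewer.get_image(n);f=240/np.tan(np.radians(im["vertical_fov"]/2))
    K=np.array([[f,0,im["cx"]],[0,f,im["cy"]],[0,0,1.]])
    return im["color"],K,np.array(im["rvec"],float),np.array(im["tvec"],float)
def proj(c,p): return cv2.projectPoints(np.atleast_2d(np.array(p,float)),c[2],c[3],c[1],None)[0].reshape(-1,2).round(1)
def back(c,uv,z):
    Rm=cv2.Rodrigues(c[2])[0];o=-Rm.T@c[3];d=Rm.T@np.linalg.solve(c[1],[uv[0],uv[1],1]);return o+d*(z-o[2])/d[2]
E
python3 - <<'E'
from h import *
o=readout.get_obs();print(o["t"],R.from_rotvec(o["orientation"]).as_matrix().round(3))
for n in("side","top"):
    c=cam(n);print(n,proj(c,[[480,95,0],[480,95,60],[480,95,74],[480,95,97],[480,95,120],[552,-192,3]]))
    x0,y0,w,h=(200,160,120,120) if n=="side" else (220,250,100,90)
    cv2.imwrite(f"pics/{n}crop.png",cv2.resize(c[0][y0:y0+h,x0:x0+w,::-1],None,fx=5,fy=5,interpolation=cv2.INTER_CUBIC))
    if n=="top": print([back(c,p,40).round() for p in[(375,188),(475,186),(482,311),(379,313)]])
    else: print([back(c,p,40).round() for p in[(266,344),(433,301),(507,429)]])
E
```

```text
0.5 [[-0.     0.277  0.961]
 [-0.     0.961 -0.277]
 [-1.    -0.     0.   ]]
side [[264.  243.5]
 [260.4 215.5]
 [259.5 208.6]
 [257.9 196.7]
 [256.3 184.3]
 [376.6 398.5]]
[array([ 440., -102.,   40.]), array([ 661., -104.,   40.]), array([ 665., -283.,   40.])]
top [[271.1 291.5]
 [267.1 292.5]
 [266.1 292.7]
 [264.3 293.1]
 [262.4 293.6]
 [423.2 249.7]]
[array([ 664., -101.,   40.]), array([ 664., -282.,   40.]), array([ 439., -283.,   40.]), array([ 439., -101.,   40.])]
```

```bash
python3 -c "
import cv2,numpy as np
a=cv2.imread('pics/sidecrop.png');b=cv2.imread('pics/topcrop.png')
a=cv2.resize(a,(400,400));b=cv2.resize(b,(400,360));b=np.vstack([b,np.zeros((40,400,3),np.uint8)])
cv2.imwrite('pics/crops.png',np.hstack([a,b]))"
```

```text
(no output)
```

View pics/crops.png

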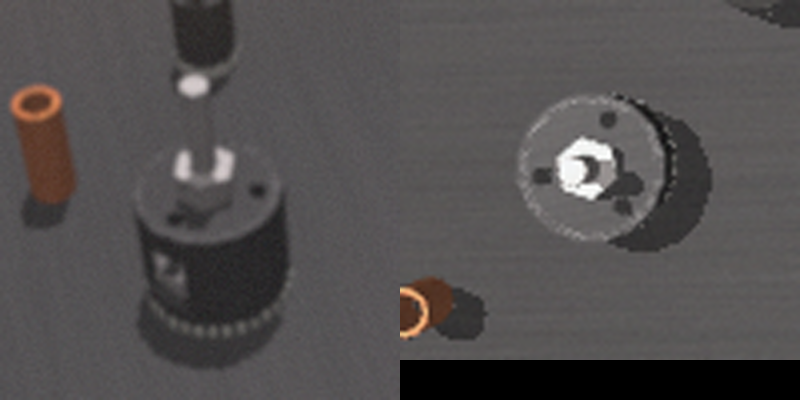

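```bash
python3 - <<'E'
from h import *
for n,p,q in(("side",(257.9,185.8),None),("top",(263.2,292.3),(267.3,291.8))):
    c=cam(n);print(n,back(c,p,120).round(1)); 
    if q: print(back(c,q,60).round(1))
o=readout.get_obs();print(o["ee_pos"])
E
```

```text
side [481.4  91.5 120. ]
top [482.   93.8 120. ]
[481.1  94.6  60. ]
[173.16235959 600.5218479  404.70517251]
```

>>> {"op": "apply_moves", "data": {"commands": [[[0.02,-0.03,0,0],[0.045,-0.075,0,0],[0.075,-0.125,-0.01,0],[0.105,-0.175,-0.02,0],[0.135,-0.225,-0.03,0],[0.165,-0.275,-0.04,0],[0.19,-0.32,-0.05,0],[0.21,-0.35,-0.055,0]]], "gripper": 0.0878}}

```text
t: 1.7
ee_pos: [383.8, 248.6, 349.4]
orientation: [0.221, 1.56, -0.222]
ft_force: [0.6, 1.0, 0.1]
width: 87.8
```

```bash
python3 - <<'E'
from h import *
o=readout.get_obs();print(o["t"],o["ee_pos"],o["qpos"].round(2))
E
```

```text
1.7 [383.76299542 248.57070243 349.44406276] [ 0.55  0.26  2.03 -0.    0.85 -0.74]
```

>>> {"op": "apply_moves", "data": {"commands": [[[0.02,-0.03,0,0],[0.045,-0.07,0,0],[0.07,-0.11,0,0],[0.09,-0.143,0,0],[0.098,-0.157,0,0],[0.098,-0.157,0,0],[0.098,-0.157,0,0]]]}}

```text
t: 2.58
ee_pos: [480.6, 94.3, 349.6]
orientation: [0.22, 1.56, -0.22]
ft_force: [-0.2, 0.7, -0.3]
width: 87.7
```

```bash
python3 - <<'E'
from h import *
o=readout.get_obs();print(o["t"],o["ee_pos"],o["qpos"].round(2),o["ft_force"])
ims=[]
for n in("side","top"):
    c=cam(n); u,v=proj(c,[481,93.5,110])[0].astype(int)
    ims.append(cv2.resize(c[0][v-80:v+80,u-80:u+80,::-1],(400,400),interpolation=cv2.INTER_CUBIC))
cv2.imwrite("pics/a1.png",np.hstack(ims))
E
```

```text
2.575 [480.5932372   94.29283545 349.59224705] [ 0.17  0.31  1.97  0.    0.87 -1.12] [-0.19777284  0.70228966 -0.28504894]
```

View pics/a1.png

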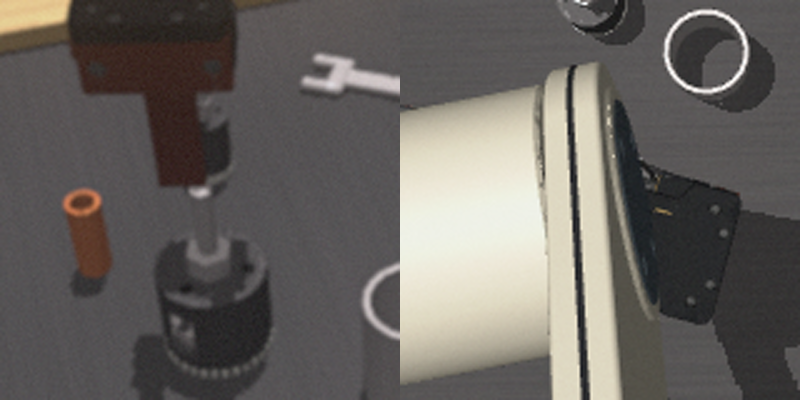

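```bash
python3 - <<'E'
from h import *
c=cam("side"); u,v=proj(c,[481,93.5,110])[0].astype(int)
d=np.array([.277,.961,0]);p=np.array([480.6,94.3,167.6])
print([((proj(c,p+s*d*50)[0]-[u-80,v-80])*2.5).round() for s in(-1,0,1)])
E
```

```text
[array([182., 183.]), array([188., 118.]), array([195.,  59.])]
```

>>> {"op": "apply_moves", "data": {"commands": [[[0,-0.001,-0.015,0],[0,-0.001,-0.035,0],[0,-0.001,-0.055,0],[0,-0.001,-0.072,0],[0,-0.001,-0.083,0],[0,-0.001,-0.087,0],[0,-0.001,-0.087,0],[0,-0.001,-0.087,0]]]}}

```text
t: 3.72
ee_pos: [481.4, 92.6, 263.1]
orientation: [0.221, 1.559, -0.22]
ft_force: [0.1, 0.0, 0.2]
width: 88.1
```

>>> {"op": "apply_moves", "data": {"commands": [[[0,0,0,0],[0,0,0,0],[0,0,0,0],[0,0,0,0],[0,0,0,0],[0,0,0,0],[0,0,0,0],[0,0,0,0]]], "gripper": 0.03}}

```text
t: 4.72
ee_pos: [481.2, 92.5, 262.7]
orientation: [0.22, 1.56, -0.22]
ft_force: [-1.3, 0.9, -0.2]
width: 29.9
```

```bash
python3 - <<'E'
from h import *
o=readout.get_obs();print(o["t"],o["ee_pos"],o["ft_force"],o["width"])
ims=[]
for n in("side","top"):
    c=cam(n); u,v=proj(c,[481,93.5,110])[0].astype(int)
    ims.append(cv2.resize(c[0][v-60:v+60,u-60:u+60,::-1],(400,400),interpolation=cv2.INTER_CUBIC))
cv2.imwrite("pics/a2.png",np.hstack(ims))
E
```

```text
4.725 [481.15179766  92.49737443 262.65530128] [-1.27077796  0.87619719 -0.22766317] 29.851925438242443
```

View pics/a2.png

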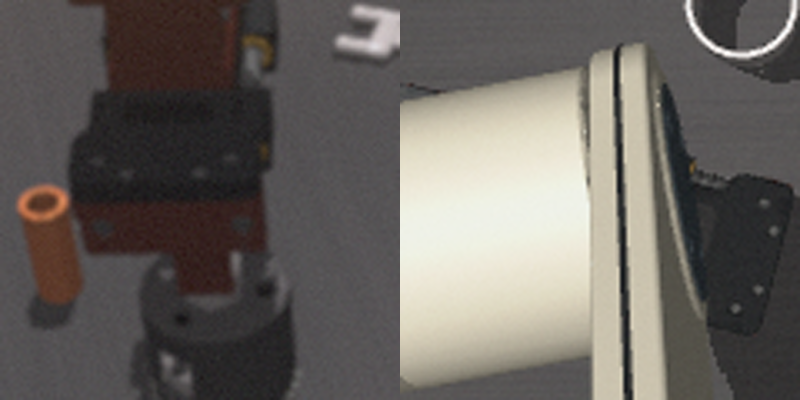

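>>> {"op": "apply_moves", "data": {"commands": [[[0,0,0,0],[0,0,0,0],[0,0,0,0],[0,0,0,0],[0,0,0,0],[0,0,0,0],[0,0,0,0],[0,0,0,0]]], "gripper": 0.0}}

```text
t: 5.82
ee_pos: [481.1, 92.5, 262.6]
orientation: [0.22, 1.56, -0.221]
ft_force: [0.3, 1.2, -5.7]
width: 11.6
```

>>> {"op": "apply_moves", "data": {"commands": [[[0,0,0.001,0],[0,0,0.003,0],[0,0,0.006,0],[0,0,0.01,0],[0,0,0.014,0],[0,0,0.017,0],[0,0,0.019,0],[0,0,0.02,0]]]}}

```text
t: 6.82
ee_pos: [481.2, 92.5, 282.8]
orientation: [0.22, 1.559, -0.22]
ft_force: [-0.7, -0.4, -8.5]
width: 11.8
```

```bash
python3 - <<'E'
from h import *
o=readout.get_obs();print(o["t"],o["ee_pos"],o["ft_force"],o["moment"],o["width"])
c=cam("side"); cv2.imwrite("pics/a3.png",cv2.resize(c[0][140:290,190:340,::-1],(500,500),interpolation=cv2.INTER_CUBIC))
E
```

```text
6.825 [481.16972824  92.51495506 282.80000037] [-0.69206621 -0.36862751 -8.4974734 ] [-0.01481642  0.015395    0.03406056] 11.845219772401922
```

View pics/a3.png

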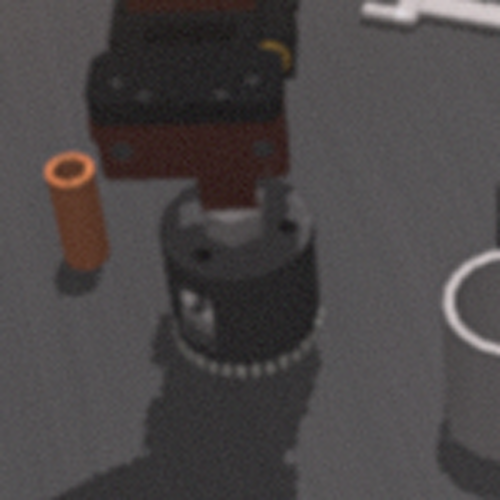

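>>> {"op": "apply_moves", "data": {"commands": [[[0,0,0.003,0],[0,0,0.01,0],[0,0,0.021,0],[0,0,0.035,0],[0,0,0.049,0],[0,0,0.062,0],[0,0,0.071,0],[0,0,0.075,0]]]}}

```text
t: 7.88
ee_pos: [481.2, 92.5, 358.4]
orientation: [0.221, 1.559, -0.22]
ft_force: [0.1, -0.0, -7.6]
width: 11.4
```

>>> {"op": "apply_moves", "data": {"commands": [[[0.001,-0.003,0,0],[0.003,-0.01,0,0],[0.006,-0.02,0,0],[0.01,-0.035,0,0],[0.014,-0.052,0,0],[0.018,-0.069,0,0],[0.022,-0.086,0,0],[0.026,-0.102,0,0]]]}}

```text
t: 8.88
ee_pos: [507.4, -10.8, 357.7]
orientation: [0.221, 1.559, -0.221]
ft_force: [-0.1, -0.4, -7.4]
width: 11.5
```

>>> {"op": "apply_moves", "data": {"commands": [[[0.004,-0.016,0,0],[0.009,-0.033,0,0],[0.013,-0.05,0,0],[0.018,-0.067,0,0],[0.022,-0.082,0,0],[0.025,-0.093,0,0],[0.027,-0.099,0,0],[0.028,-0.102,0,0]]]}}

```text
t: 9.88
ee_pos: [535.2, -111.7, 357.6]
orientation: [0.221, 1.56, -0.22]
ft_force: [0.3, 0.0, -7.4]
width: 11.8
```

```bash
python3 - <<'E'
from h import *
o=readout.get_obs();print(o["t"],o["ee_pos"],o["ft_force"],o["moment"],o["width"],o["qpos"].round(2))
c=cam("side"); cv2.imwrite("pics/a4.png",c[0][:,:,::-1])
E
```

```text
9.875 [ 535.21126852 -111.70956179  357.60402275] [ 0.26397681  0.04584278 -7.43266873] [ 0.0100999  -0.02628457 -0.03044938] 11.761726014604548 [-0.23  0.37  1.84  0.    0.93 -1.52]
```

View pics/a4.png

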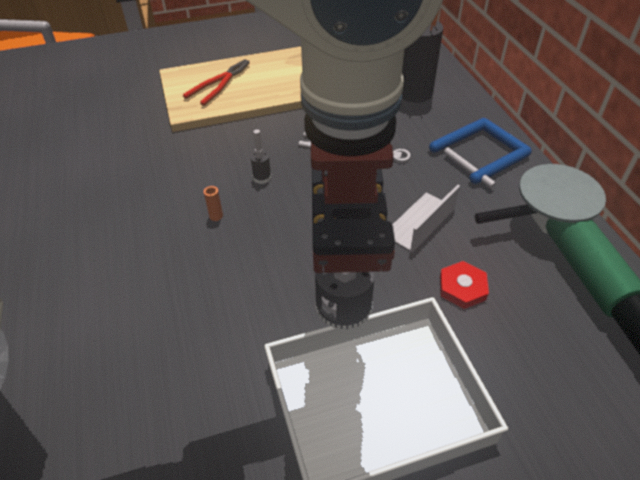

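>>> {"op": "apply_moves", "data": {"commands": [[[0.001,-0.004,0,0],[0.003,-0.014,0,0],[0.006,-0.028,0,0],[0.009,-0.044,0,0],[0.012,-0.06,0,0],[0.014,-0.072,0,0],[0.016,-0.079,0,0],[0.016,-0.08,0,0]]]}}

```text
t: 10.92
ee_pos: [551.2, -192.0, 357.6]
orientation: [0.221, 1.559, -0.221]
ft_force: [0.1, 0.4, -7.1]
width: 11.3
```

>>> {"op": "apply_moves", "data": {"commands": [[[0,0,0,0],[0,0,0,0],[0,0,0,0],[0,0,0,0]]]}}

```text
t: 11.42
ee_pos: [551.2, -191.3, 357.7]
orientation: [0.22, 1.56, -0.22]
ft_force: [-0.4, 0.4, -7.4]
width: 11.4
```

>>> {"op": "apply_moves", "data": {"commands": [[[0,0,0.035,0],[0,0,0,0],[0,0,0.035,0],[0,0,0,0],[0,0,0,0],[0,0,0,0],[0,0,0,0]]]}}

```text
t: 12.3
ee_pos: [551.5, -191.6, 358.7]
orientation: [0.22, 1.558, -0.221]
ft_force: [-0.2, 0.8, -3.9]
width: 11.4
```

```bash
python3 - <<'E'
from h import *
o=readout.get_obs();print(o["t"],o["ee_pos"],o["ft_force"],o["moment"],o["width"],o["qpos"].round(2))
c=cam("side"); cv2.imwrite("pics/a5.png",c[0][:,:,::-1])
E
```

```text
12.3 [ 551.51221163 -191.6163052   358.67281588] [-0.23137715  0.8025318  -3.8992844 ] [-0.00012382 -0.02539138 -0.01260863] 11.353014159730119 [-0.35  0.42  1.76 -0.    0.96 -1.64]
```

View pics/a5.png

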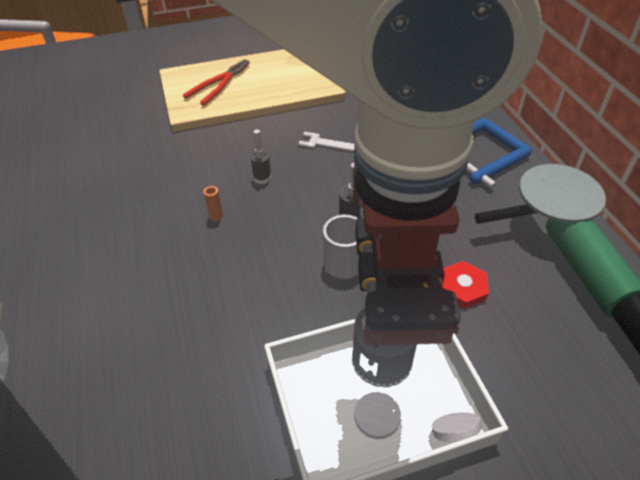

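>>> {"op": "apply_moves", "data": {"commands": [[[0,0,0,0],[0,0,0,0],[0,0,0,0],[0,0,0,0]]]}}

```text
t: 12.85
ee_pos: [551.2, -191.5, 357.7]
orientation: [0.22, 1.56, -0.22]
ft_force: [-0.1, 0.6, -4.8]
width: 11.2
```

```bash
python3 - <<'E'
from h import *
o=readout.get_obs();print(o["t"],o["ee_pos"],o["ft_force"],o["moment"],o["width"])
c=cam("side"); cv2.imwrite("pics/a6.png",cv2.resize(c[0][280:480,250:520,::-1],None,fx=2.9,fy=2.9,interpolation=cv2.INTER_CUBIC))
for n in("side","top"):
  for l in("slug_a_center","saw_shank"): print(n,l,models.place_of(n,l)[:3])
m=[551.5,-192,96]
a=np.linspace(0,2*np.pi,9)[:-1]
print(((proj(c,[[551.5+32*np.cos(t),-192+32*np.sin(t),96] for t in a])-[250,280])*2.9).round())
E
```

```text
12.85 [ 551.15374074 -191.50626078  357.66866996] [-0.07056233  0.61893949 -4.79584374] [ 0.01377399  0.00213602 -0.00689266] 11.166936788182998
side slug_a_center [{'position': [542.0, -208.2, 6.3], 'conf': 0.6}]
side saw_shank []
top slug_a_center []
top saw_shank []
[[462. 206.]
 [416. 162.]
 [351. 158.]
 [304. 193.]
 [300. 251.]
 [346. 298.]
 [414. 304.]
 [463. 264.]]
```

View pics/a6.png

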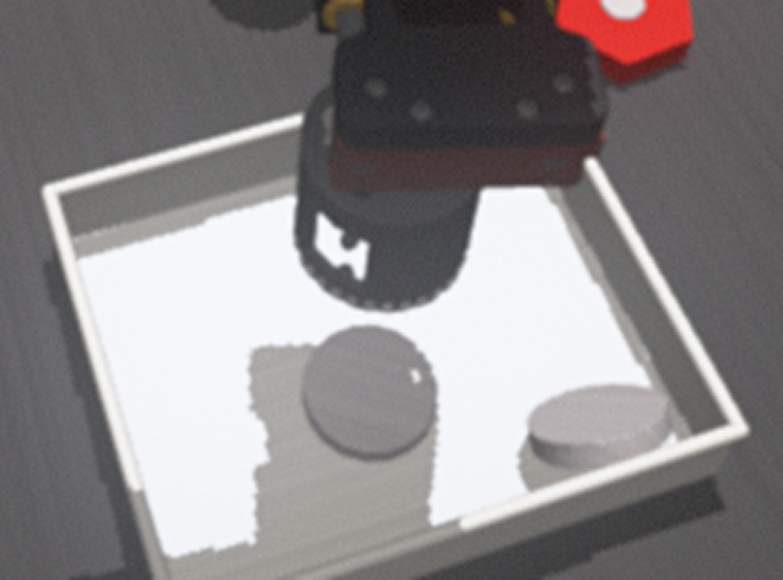

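>>> {"op": "apply_moves", "data": {"commands": [[[-0.001,0.005,0,0],[-0.004,0.018,0,0],[-0.009,0.038,0,0],[-0.015,0.062,0,0],[-0.021,0.086,0,0],[-0.027,0.11,0,0],[-0.032,0.13,0,0],[-0.036,0.147,0,0]]]}}

```text
t: 14.1
ee_pos: [514.7, -43.0, 357.8]
orientation: [0.22, 1.56, -0.22]
ft_force: [-0.4, 0.1, -3.6]
width: 11.6
```

>>> {"op": "apply_moves", "data": {"commands": [[[-0.004,0.018,0,0],[-0.009,0.038,0,0],[-0.015,0.062,0,0],[-0.021,0.086,0,0],[-0.027,0.11,0,0],[-0.032,0.128,0,0],[-0.034,0.136,0,0],[-0.034,0.137,0,0]]]}}

```text
t: 15.1
ee_pos: [481.1, 92.9, 357.7]
orientation: [0.22, 1.559, -0.22]
ft_force: [-0.2, -0.4, -4.3]
width: 11.0
```

>>> {"op": "apply_moves", "data": {"commands": [[[0,0,-0.01,0],[0,0,-0.025,0],[0,0,-0.045,0],[0,0,-0.06,0],[0,0,-0.073,0],[0,0,-0.08,0],[0,0,-0.083,0],[0,0,-0.083,0]]]}}

```text
t: 16.1
ee_pos: [481.3, 92.6, 274.8]
orientation: [0.22, 1.559, -0.22]
ft_force: [1.1, 0.5, -4.4]
width: 11.7
```

```bash
python3 - <<'E'
from h import *
o=readout.get_obs();print(o["t"],o["ee_pos"],o["ft_force"],o["width"])
c=cam("side");t=cam("top")
cv2.imwrite("pics/a7.png",np.hstack([cv2.resize(c[0][140:290,190:340,::-1],(400,400),interpolation=cv2.INTER_CUBIC),cv2.resize(t[0][170:330,350:510,::-1],(400,400))]))
E
```

```text
16.1 [481.30214604  92.55678109 274.78617876] [ 1.12462297  0.47147493 -4.37357884] 11.735183594685212
```

View pics/a7.png

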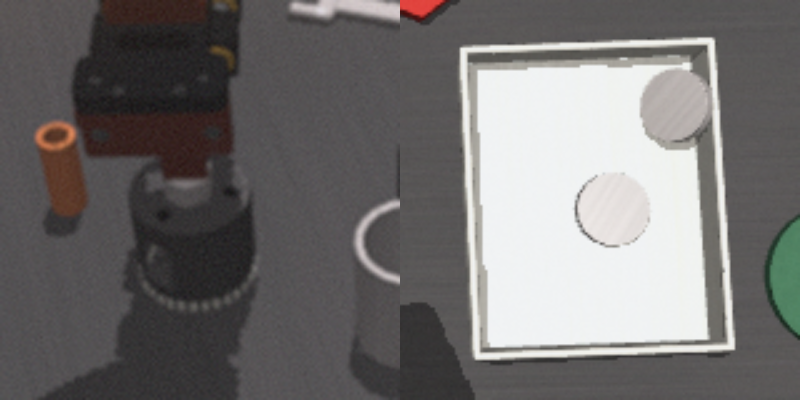

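>>> {"op": "apply_moves", "data": {"commands": [[[0,0,-0.003,0],[0,0,-0.006,0],[0,0,-0.008,0],[0,0,-0.009,0],[0,0,-0.01,0],[0,0,-0.01,0]]]}}

```text
t: 16.95
ee_pos: [481.2, 92.5, 264.6]
orientation: [0.22, 1.56, -0.22]
ft_force: [0.1, 0.5, -4.1]
width: 11.8
```

>>> {"op": "apply_moves", "data": {"commands": [[[0,0,-0.001,0],[0,0,-0.001,0],[0,0,-0.0015,0],[0,0,-0.0015,0]]]}}

```text
t: 17.45
ee_pos: [481.2, 92.5, 263.2]
orientation: [0.22, 1.56, -0.22]
ft_force: [0.6, 0.8, -3.6]
width: 11.1
```

>>> {"op": "apply_moves", "data": {"commands": [[[0,0,-0.0005,0],[0,0,-0.0005,0],[0,0,-0.001,0],[0,0,-0.001,0]]]}}

```text
t: 17.95
ee_pos: [481.2, 92.5, 262.6]
orientation: [0.22, 1.559, -0.22]
ft_force: [-2.5, -0.0, 3.4]
width: 11.3
```

>>> {"op": "apply_moves", "data": {"commands": [[[0,0,0,0],[0,0,0,0],[0,0,0,0],[0,0,0,0],[0,0,0,0],[0,0,0,0]]], "gripper": 0.05}}

```text
t: 18.7
ee_pos: [481.2, 92.5, 262.2]
orientation: [0.22, 1.559, -0.22]
ft_force: [-0.5, 0.6, 0.5]
width: 49.7
```

>>> {"op": "apply_moves", "data": {"commands": [[[0,0,0.01,0],[0,0,0.03,0],[0,0,0.06,0],[0,0,0.09,0],[-0.01,0,0.12,0],[-0.03,0.03,0.14,0],[-0.05,0.07,0.15,0],[-0.07,0.11,0.15,0]]]}}

```text
t: 19.7
ee_pos: [410.6, 203.5, 414.0]
orientation: [0.222, 1.557, -0.22]
ft_force: [1.0, -0.5, 0.2]
width: 50.1
```

>>> {"op": "apply_moves", "data": {"commands": [[[-0.02,0.04,0,0],[-0.04,0.08,0,0],[-0.05,0.12,0,0],[-0.06,0.16,0,0],[-0.06,0.16,0,0],[-0.06,0.16,0,0]]]}}

```text
t: 20.45
ee_pos: [351.0, 362.1, 412.4]
orientation: [0.22, 1.56, -0.22]
ft_force: [-0.2, 0.7, -0.5]
width: 50.2
```

```bash
python3 - <<'E'
from h import *
o=readout.get_obs();print(o["t"],o["ee_pos"],o["ft_force"],o["width"])
c=cam("side");t=cam("top")
a=c[0][:,:,::-1];b=t[0][:,:,::-1]
cv2.imwrite("pics/a8.png",np.hstack([cv2.resize(a,(400,300)),cv2.resize(b,(400,300))]))
cv2.imwrite("pics/a9.png",np.hstack([cv2.resize(a[160:280,200:320],(400,400),interpolation=cv2.INTER_CUBIC),cv2.resize(b[250:340,220:320],(400,360),interpolation=cv2.INTER_CUBIC)[:,:][[*range(360)]+[359]*40]]))
for n in("side","top"):
  for l in("slug_a_center","slug_b_center","saw_shank"): print(n,l,models.place_of(n,l)[:3])
print(back(t,(350+276/2.5,170+106/2.5),25))
E
```

```text
20.45 [350.97846444 362.0526762  412.37007686] [-0.18837958  0.65995521 -0.50435565] 50.16537238250961
side slug_a_center [{'position': [542.4, -210.3, 10.1], 'conf': 0.93}]
side slug_b_center [{'position': [619.4, -257.8, 28.3], 'conf': 0.56}]
side saw_shank [{'position': [482.1, 91.9, 93.9], 'conf': 0.79}]
top slug_a_center [{'position': [539.6, -211.7, 7.8], 'conf': 0.65}]
top slug_b_center [{'position': [618.5, -258.0, 25.1], 'conf': 0.59}]
top saw_shank [{'position': [475.5, 95.1, 93.2], 'conf': 0.98}]
[ 618.01904406 -258.13333404   25.        ]
```

View pics/a8.png

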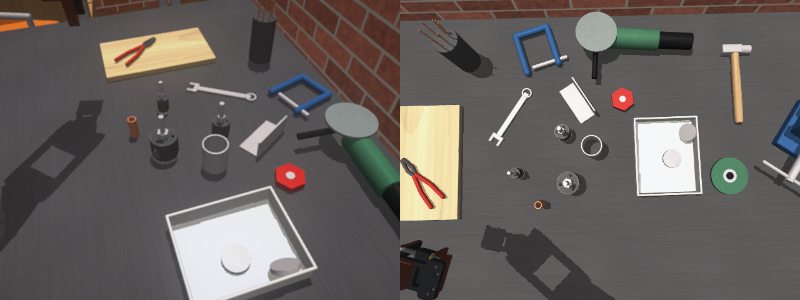

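View pics/a9.png

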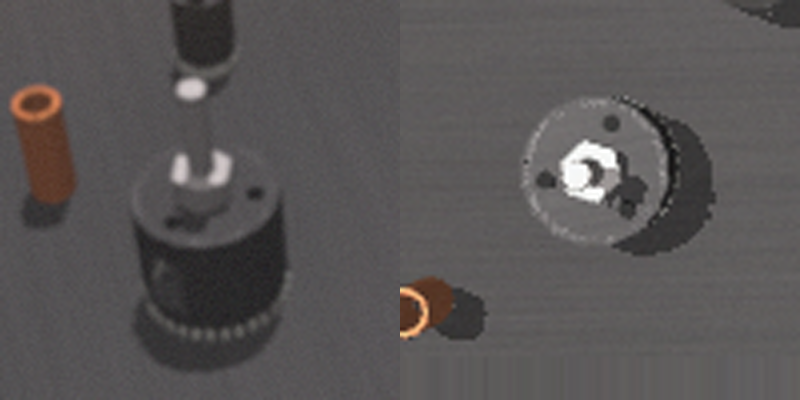

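The saw stands upright at its start spot: its shank tip is at (190,88) in the side crop, against (193,86) before the move. Both slugs are inside the tray, one flat and one leaning on the −y wall with its centre about 25 mm up.

```bash
python3 -c "
from workcell import workorder
print(workorder.close_job())"
```

```text
the job is handed in; nothing more can be done
None
```

I gripped the largest saw by its shank, carried it smoothly over the tray centre and shook it with two quick 35 mm up-and-down strokes. Both slugs dropped out, and I stood the saw back on its spot, released it and handed the job in at about 20.5 s. The hand-in gave no verdict.

Last checks:
- **Weight:** the load on the wrist fell from about 7.4 N to about 4 N, which matches the empty saw.
- **Slugs:** both are inside the tray. One lies flat at about (541, -211, 9) mm. The other leans on the wall at about (619, -258, 27) mm, below the 45 mm limit.
- **Saw:** it stands upright, within a few mm of where it started. The two cameras put the shank at (482, 92) and (475.5, 95) mm, against about (481, 93.5) mm at the start.
- **Disagreements:** the two cameras differ by 6.5 mm in x on the final shank position, which is well inside the 30 mm allowed. No check failed. I saw no contact between saw and tray, but that force cannot be measured directly.

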